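Prop the drying chest's lid ajar on its blue rod

ROBOT

A 6-joint arm with a two-finger parallel gripper is mounted at the origin on the work surface. World frame = base frame: x ahead of the robot, y to its left, z up, the work surface at z = 0. Lengths are in mm, angles in rad, forces in N, time in s.
With the tool pointing down it reaches from about 400 to 925 mm from the base axis. Payload 12.5 kg.
Tool frame: the origin (TCP) lies midway between the tips of the shut fingers; the grasp point (between the pads) lies 19 mm behind it; z points along the fingers, y is the direction in which the jaws open and shut (so a half turn about z gives the same grasp; the last joint's range is limited). The gripper opens to 95 mm and grips with 3 to 60 N. Pads are 20 mm wide; open, the fingers measure 119 mm over their backs; the gripper's body (75 mm by 180 mm) begins 59 mm behind the grasp point.
Start: joints at [-1.248, 0.491, 1.559, -0, 1.092, -0.106], TCP at [259.886, -568.424, 214.661] pointing down, gripper open.
Joint ranges: [-3.1, 3.1], [-0.84, 2.19], [0.05, 2.79], [-1.13, 4.28], [0.06, 2.93], [-2.69, 2.69]. Speed limits (rad/s): [2.22, 2.22, 2.79, 3.14, 3.14, 3.14].

INTERFACE

Orientations are given as [roll, pitch, yaw] about the fixed x, y, z axes, in that order (R = Rz(yaw) Ry(pitch) Rx(roll)).
In Python, from cell import * gives the robot as it stands. The module is installed in compiled form; this text tells all that it offers.
- The arm moves only by the tool carry_out, never from a script. Its argument "moves" is a list of rows, each an object of numbers: "dx", "dy", "dz": the shift along the tool's x, y, z in m; "twist": the turn about the tool's z in degrees. A call has 1 to 5 rows; each row is the pose to reach, as a shift and turn from the pose commanded when the call began, along the tool's axes at that moment; what a row does not reach only later rows make up. A row lasts 1/10 s, in which the tool goes at most 50 mm and 8.59 degrees, less where a joint would pass 70% of its speed; a pose out of reach is approached as far as the arm can. A call with a gripper value outside its range is refused whole. "grip" is the finger opening in m, from 0 to 0.0951, set as the call begins (left out, the last holds). The fingers move at their own pace and stop on an object; the grip force is fixed at half the most. Time passes only in rows, so rows that repeat a pose let the fingers close. It gives the time, the measured TCP pose, the force and the opening at its end, in the units of the state.
- state(): the state, without advancing time (a new reading comes with each control period).
- read_camera(name): name is "scene" or "top" or "wrist"; returns (picture, depth): 420x560x3 uint8, red, green, blue; 420x560 float32, mm along the optical axis (not along the pixel's ray), 0 where there is no reading.
- camera_info(name): a dict with "mtx" (3x3 intrinsics, pixels), "R" (3x3) and "t" (3): a world point X has camera coordinates R X + t. Camera axes: x right, y down, z forward; pixel columns grow to the right and rows downward; lengths in mm; the calibration is good to about 2 mm. A picture is of the moment at which its call begins: read the wrist's pose just before it. camera_info takes no time and is no camera call; for the wrist camera it gives the pose at the moment of the call.
- job_done(): hands the job in, once; it reports no verdict.
The state is a dict: "t": time; "joints": joint angles; "qvel": joint speeds; "tau": joint torques, N m; "eef_pos": TCP position; "tcp_rot": TCP orientation; "ft_force": force on the tool from outside, world axes, zero at the start; "moment": the same for the moment, N m; "opening": opening from 0.0 (shut) to 1.0 (fully open).
Only numpy, scipy, OpenCV 4.12 (cv2) and the standard library are available. Lean on these libraries where they do the work, as an engineer would, in place of code of your own. Each camera call takes 0.05 s, during which the arm holds its last target. There are 200 camera calls.

TASK

The pots in the plywood drying chest need a little air: swing the long prop rod with the blue grip up out of its clip, then lower the lid gently by its wooden bar until its slot sits on the rod and the rod alone holds it half open. Leave the short rod with the green grip in its clip, and don't knock the tall vase on the blue turntable.

Things in the scene. Friction and masses are not known exactly. Their poses are not given: they have to be found in the camera images.
- blue_prop (a joint): Swing of the long steel prop rod on the chest's right side (seen from the robot). Rad: 0 = level in its open-topped clip, pointing away from the robot; grows as the free end swings up and towards the robot. Right under the lid's slot at 1.19, end stop at 1.24. Stiff pivot: the rod stays where it is left (about 1.5 N at the grip moves it).
- blue_prop_grip (a point): Centre of the rod's blue grip: round sleeve 16 mm thick, 46 mm long, at the rod's free end, sticking out sideways, centre 73 mm from the chest's right side, 82 mm above the table at first. It swings in an upright plane square to the sleeve, 125 mm from the pivot, which lies along -x; the sleeve can turn between the fingers. x: along the rod from pivot to grip; y: along the sleeve, to the left.
- lid (a joint): Opening of the lid (215 x 240 x 12 mm, 0.5 kg), hinged on the chest's far rim. Rad: 0 = shut, 1.57 = upright; starts at 1.06 to 1.17. The stiff hinge holds it above 1.0; below 0.9 it falls unless held. With the blue rod up, the slot (two flared steel prongs under the lid's right edge, 20 mm apart at the root, 30 at the mouth) comes down over the rod's 10 mm cross pin and the lid rests at 0.63.
- lid_handle (a point): Middle of the lid's handle: round dark wooden bar 14 mm thick, 134 mm long, parallel to the hinge, 45 mm beyond the lid's free edge on two 10 mm stays, 60 mm either side of the middle. It runs on a circle of radius 260 mm about the hinge, which is 107 mm above the table. y: along the bar, to the left; x: along the lid from bar to hinge.
- green_prop (a joint): Swing of the short prop rod with the green grip, on the chest's left side; rad, 0 = lying in its clip, where it must stay.
- vase_center (a point): Middle of the tall terracotta vase (163 mm high, up to 100 mm across) that stands on the blue turntable (170 mm across, 60 mm high) to the left of the chest; z up along the vase.
Not all that is in view belongs to the job. Leave any red or white look-alike of the part that bears vase_center alone.

How it is judged (in metres and radians):
On the way:
1. the blue prop rod is swung up under the lid's slot while the lid is still wide open (value of joint blue_prop above 1.05 rad and value of joint lid above 0.85 rad), for 0.2 s.
At the end, for the whole second after the job is handed in: The blue rod stands up (swing above 1.05 rad) with the lid at rest on it, 0.56 to 0.70 rad open; the green rod lies in its clip (below 0.15 rad) and the vase stands upright (within 0.2 rad) (value of joint blue_prop above 1.05 rad and value of joint lid between 0.56 and 0.7 rad and not (velocity of joint lid above 0.05 rad/s) and velocity of joint lid above -0.05 rad/s and value of joint green_prop below 0.15 rad and angle between vase_center's own z axis and vertical below 0.2 rad); the robot touches nothing.
It fails at once if the lid is dropped (it falls faster than 1.6 rad/s) (velocity of joint lid below -1.6 rad/s).
It fails at once if the green rod is lifted out of its clip (value of joint green_prop above 0.3 rad).
It fails at once if the vase is knocked (moved over 40 mm or tipped) (distance of vase_center from where it was at the start of the episode above 0.04 m or angle between vase_center's own z axis and vertical above 0.3 rad).
It also fails if it takes over 42 s, if anything falls off the work surface, if the arm or the gripper's body presses on something with over 40 N, if the wrist force passes 120 N, or if a joint passes its speed limit or range.

## Working session

There is one attempt and no reset: what is moved stays moved. The work goes in short steps, Python scripts to look and compute and a tool call to move; the robot and the scene stay as the last step left them, time stands still between calls to the robot, and variables do not carry over. Pictures are saved under pics/ and viewed, about 8 in all and at most 12, crops included, and the job is handed in when it is done.

Besides the shell and the picture viewer there is one more tool, called after "Request:" as name(argument=value, ...), one argument or row to a line, values as JSON. carry_out: Moves the arm, as the interface text tells. Its arguments: {"type":"object","properties":{"moves":{"type":"array","items":{"type":"object","properties":{"dx":{"type":"number"},"dy":{"type":"number"},"dz":{"type":"number"},"twist":{"type":"number"}}}},"grip":{"type":"number"}},"required":["moves"]}

```bash
mkdir -p pics; ls; cat > h.py <<'E'
from cell import *
import numpy as np, cv2
def save(img,n): cv2.imwrite('pics/'+n,cv2.cvtColor(img,cv2.COLOR_RGB2BGR))
def cloud(d,ci):
    K=np.array(ci['mtx']);R=np.array(ci['R']);t=np.array(ci['t'])
    v,u=np.mgrid[:d.shape[0],:d.shape[1]]
    P=np.stack([(u-K[0,2])/K[0,0]*d,(v-K[1,2])/K[1,1]*d,d],-1)
    return (P-t)@R
E
python3 - <<'E'
from h import *
s=state();print(s)
for n in ('scene','top'):
    p,d=read_camera(n);np.savez('pics/'+n+'0.npz',p=p,d=d);save(p,n+'0.png');ci=camera_info(n);print(n,ci)
E
```

```text
pics
{'t': 0.0, 'joints': array([-1.24758315e+00,  4.91559001e-01,  1.55944388e+00, -6.19047520e-05,
        1.09165886e+00, -1.05589789e-01]), 'qvel': array([-0.0007475 ,  0.0002865 ,  0.00142599, -0.00045046,  0.00168835,
        0.00121347]), 'tau': array([ 1.32789346e-04, -6.12635636e+01, -2.58184683e+01,  6.92254887e-02,
        4.82041959e-02, -2.83313716e-05]), 'eef_pos': array([ 259.8028234 , -568.18823892,  214.06400137]), 'tcp_rot': array([-3.14052373e+00, -5.80776160e-05,  4.28831507e-01]), 'ft_force': array([ 0.65286865, -0.45243039,  0.36159386]), 'moment': array([ 0.01737121,  0.02075435, -0.02626164]), 'opening': 1.0022707951159484}
scene {'mtx': array([[446.59548056,   0.        , 289.10892049],
       [  0.        , 446.59548056, 205.4830198 ],
       [  0.        ,   0.        ,   1.        ]]), 'R': array([[ 0.66710497,  0.74493551, -0.00648412],
       [ 0.64218468, -0.57945752, -0.50182449],
       [-0.37758415,  0.33060561, -0.86494517]]), 't': array([-426.97103192, -139.09376226, 1358.87720175])}
top {'mtx': array([[485.92669676,   0.        , 280.07836983],
       [  0.        , 485.92669676, 214.42805503],
       [  0.        ,   0.        ,   1.        ]]), 'R': array([[ 6.00930806e-02, -9.98192703e-01, -3.85188998e-04],
       [-9.75950385e-01, -5.86730349e-02, -2.09948376e-01],
       [ 2.09546336e-01,  1.29923700e-02, -9.77712397e-01]]), 't': array([ 163.07822183,  474.91508429, 1225.85612834])}
```

View pics/scene0.png

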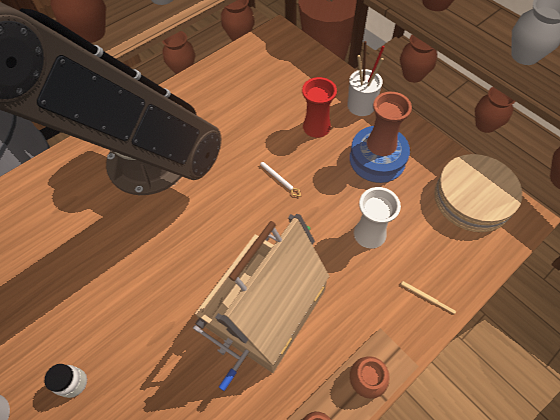

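View pics/top0.png

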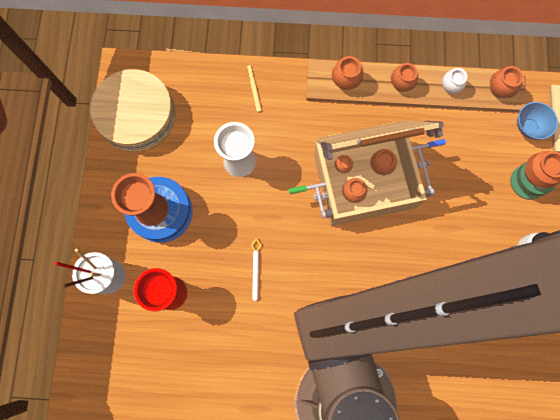

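The scene picture shows the chest with its lid open. The blue grip is at (229,379) and the dark bar at (252,250). The top view has blue grip (430,145), green grip (300,189), bar about (385,137), and vase on the blue turntable (135,195). Look-alikes for the blue grip are the bowl (537,120), the turntable and the green grip (300,189). For the bar they are the brush (256,270) and the stick (254,88).

```bash
python3 - <<'E'
from h import *
from scipy import ndimage
def seg(n,lo,hi,box,smin=110,vmin=40):
    z=np.load(f'pics/{n}0.npz');p,d=z['p'],z['d'];X=cloud(d.astype(float),camera_info(n))
    h=cv2.cvtColor(p,cv2.COLOR_RGB2HSV);m=(h[...,0]>=lo)&(h[...,0]<=hi)&(h[...,1]>smin)&(h[...,2]>vmin)&(d>0)
    b=np.zeros_like(m);b[box[1]:box[3],box[0]:box[2]]=1
    q=X[m&b];c=q.mean(0);w,v=np.linalg.eigh(np.cov((q-c).T));a=v[:,-1];pr=(q-c)@a
    print(n,len(q),c.round(1),'axis',a.round(3),'len',np.percentile(pr,[1,99]).round(1), 'z',np.percentile(q[:,2],[2,50,98]).round(1))
print('blue');seg('scene',100,130,(190,340,260,400));seg('top',100,130,(405,125,450,160))
print('green');seg('scene',45,80,(280,205,330,260));seg('top',45,80,(280,175,325,200))
z=np.load('pics/top0.npz');print('chest pts')
X=cloud(z['d'].astype(float),camera_info('top'))
for u,v in [(322,168),(325,212),(425,205),(420,160),(385,138),(420,133),(350,145)]: print(u,v,X[v,u].round(0))
for n,b in (('top',(285,100,455,230)),('scene',(170,190,340,400))):
    z=np.load(f'pics/{n}0.npz');p=z['p'][b[1]:b[3],b[0]:b[2]];save(cv2.resize(p,None,fx=3.9 if n=='top' else 2.8,fy=3.9 if n=='top' else 2.8,interpolation=cv2.INTER_CUBIC),n+'_crop.png')
E
```

```text
blue
scene 148 [ 676.8 -210.4   88.3] axis [-0.263  0.965  0.013] len [-21.4  22.7] z [83.3 88.4 92.3]
top 72 [ 674.  -209.2   88.6] axis [-0.257  0.966 -0.02 ] len [-21.1  20.4] z [83.8 88.6 93.4]
green
scene 6 [524.9 169.7  88.2] axis [-0.983  0.151  0.103] len [-3.9  4.9] z [84.4 87.9 92. ]
top 82 [525.5 150.3  88.5] axis [-0.226  0.974 -0.023] len [-21.   21.4] z [83.9 88.4 94.2]
chest pts
322 168 [585.  90.  90.]
325 212 [469.  77.  91.]
425 205 [ 524. -202.    4.]
420 160 [ 654. -190.   -1.]
385 138 [575. -20. 348.]
420 133 [591. -92. 347.]
350 145 [574.  46. 298.]
```

View pics/top_crop.png

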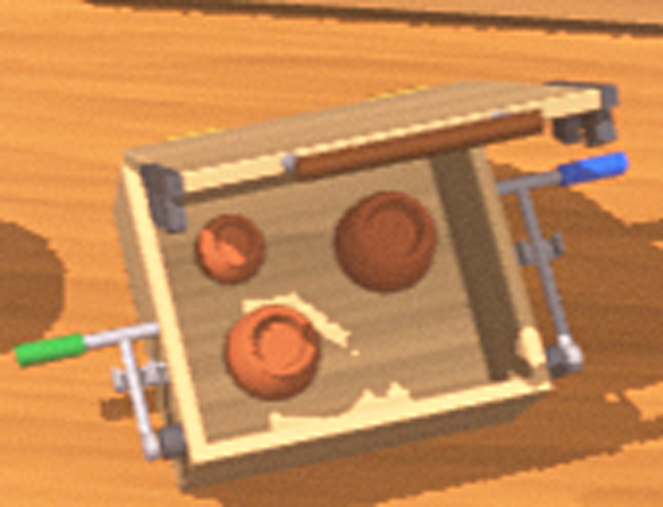

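View pics/scene_crop.png

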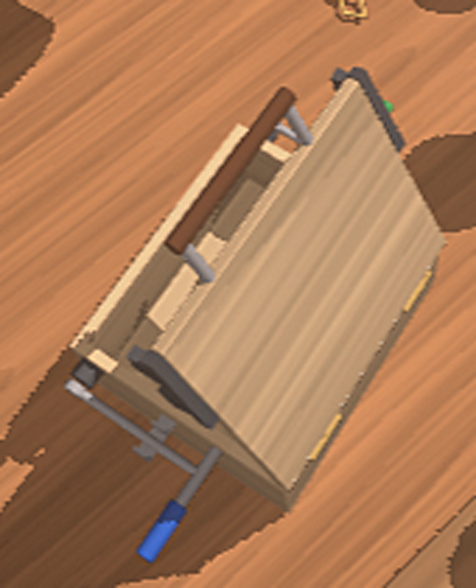

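Top crop: the bar runs (290,160)–(540,122), the prongs sit at lid corner (585,110), and the blue sleeve at (595,168) has its rod going to the pivot at (565,355). The green grip is at (50,350). The scene crop agrees: blue sleeve (160,530), bar (235,170). Next I measure the bar, the lid angle and the clearances.

```bash
python3 - <<'E'
from h import *
psi=np.arctan2(.26,.966);ex=np.array([np.cos(psi),np.sin(psi),0]);ey=np.array([-np.sin(psi),np.cos(psi),0]);ez=np.array([0,0,1.])
G=np.array([674.5,-209.5,82]);F=np.stack([ex,ey,ez])
Q=[];C=[]
for n in ('scene','top'):
    z=np.load(f'pics/{n}0.npz');X=cloud(z['d'].astype(float),camera_info(n));ok=z['d']>0
    h=cv2.cvtColor(z['p'],cv2.COLOR_RGB2HSV).astype(int)
    L=(X-G)@F.T
    m=ok&(L[...,0]>-220)&(L[...,0]<80)&(L[...,1]>-60)&(L[...,1]<400)&(X[...,2]>150)&(X[...,2]<420)
    # lid points
    q=L[m]; hs=h[m]; print(n,'above150',len(q),q.min(0).round(),q.max(0).round())
    for zz in range(170,350,20):
        s=q[(q[:,2]+82>zz)&(q[:,2]+82<zz+20)]
        if len(s): print('  z',zz,'x',np.percentile(s[:,0],[1,50,99]).round(),'y',np.percentile(s[:,1],[0,1,99,100]).round(),len(s))
    b=m&(h[...,2]<140)&(h[...,1]>110)&(X[...,2]>325)
    qb=X[b];c=qb.mean(0);w,v=np.linalg.eigh(np.cov((qb-c).T));a=v[:,-1];pr=(qb-c)@a
    print('  bar',len(qb),c.round(1),a.round(3),np.percentile(pr,[0,1,50,99,100]).round(),'zmax',np.percentile(qb[:,2],[50,90,99]).round(1), 'chestfr',((c-G)@F.T).round(1))
    if n=='scene':
        lm=m&(h[...,1]<150)&(h[...,2]>110);A=L[lm]
        for _ in range(4):
            c0=A.mean(0);u,s,vt=np.linalg.svd(A-c0,full_matrices=False);r=(A-c0)@vt[2];A=A[abs(r)<max(3,1.0*r.std())]
        print('lid plane n',vt[2].round(3),len(A),c0.round(1),r.std(),'angle',np.arctan2(abs(vt[2][0]),abs(vt[2][2])))
E
```

```text
scene above150 7463 [-51.  63.  68.] [ 54. 324. 270.]
  z 170 x [31. 37. 43.] y [ 73.  73. 309. 313.] 673
  z 190 x [22. 28. 34.] y [ 73.  73. 309. 312.] 698
  z 210 x [13. 19. 25.] y [ 63.  64. 313. 321.] 760
  z 230 x [-20.  10.  15.] y [ 63.  63. 319. 324.] 867
  z 250 x [-9.  0.  6.] y [ 63.  63. 320. 323.] 901
  z 270 x [-43.  -9.  -3.] y [ 63.  63. 321. 324.] 1012
  z 290 x [-30. -20. -12.] y [ 63.  64. 320. 323.] 1248
  z 310 x [-38. -30. -24.] y [128. 128. 256. 258.] 84
  z 330 x [-51. -41. -34.] y [126. 126. 258. 260.] 478
  bar 503 [583.9 -39.3 348. ] [-0.265  0.964  0.007] [-62. -62.  -2.  70.  71.] zmax [348.3 350.6 351.6] chestfr [-43.2 187.9 266. ]
lid plane n [0.905 0.007 0.426] 6266 [  9.9 186.2 157.3] 0.9912204307313697 angle 1.1309618934811894
top above150 1872 [-54.  61.  68.] [ 51. 323. 272.]
  z 170 x [32. 36. 41.] y [ 78.  78. 312. 312.] 84
  z 190 x [22. 27. 32.] y [ 75.  76. 312. 312.] 90
  z 210 x [-20.  17.  23.] y [ 70.  71. 322. 322.] 110
  z 230 x [-28.   5.  14.] y [ 62.  63. 323. 323.] 180
  z 250 x [-42.  -2.   4.] y [ 64.  65. 323. 323.] 142
  z 270 x [-47. -14.  -5.] y [ 61.  62. 322. 323.] 239
  z 290 x [-32. -24. -15.] y [ 63.  64. 322. 323.] 494
  z 310 x [-39. -33. -28.] y [136. 145. 257. 257.] 9
  z 330 x [-53. -48. -39.] y [126. 126. 259. 259.] 362
  bar 163 [573.9 -31.6 346.3] [-0.263  0.965 -0.007] [-71. -68.   1.  61.  61.] zmax [346.5 349.1 351.7] chestfr [-50.9 197.9 264.3]
```

```bash
cat >> h.py <<'E'
PSI=0.267;G=np.array([674.5,-209.5,82.]);YAW=PSI+np.pi/2
F=np.array([[np.cos(PSI),np.sin(PSI),0],[-np.sin(PSI),np.cos(PSI),0],[0,0,1]])
def go(T,yaw=YAW):
    s=state();D=np.array(T)-s['eef_pos'];w=s['tcp_rot'][2];c,n=np.cos(w),np.sin(w)
    print('t',round(s['t'],2),'pos',s['eef_pos'].round(1),'rot',s['tcp_rot'].round(3),'f',s['ft_force'].round(1),'op',round(s['opening'],3),'q',s['joints'].round(2),'chest',(F@(s['eef_pos']-G)).round(1))
    tw=-np.degrees((yaw-w+np.pi)%(2*np.pi)-np.pi)
    print('move mm',[round(c*D[0]+n*D[1],1),round(n*D[0]-c*D[1],1),round(-D[2],1)],'twist',round(tw,1))
def chest(x,y,z): return G+F.T@np.array([x,y,z])
E
python3 -c "
from h import *
go(G+[0,0,220])"
```

```text
t 0.1 pos [ 259.8 -568.2  214.1] rot [-3.141 -0.     0.429] f [-0.2 -0.6  0.2] op 0.998 q [-1.25  0.49  1.56 -0.    1.09 -0.11] chest [-494.6 -236.6  132.1]
move mm [np.float64(526.3), np.float64(-153.8), np.float64(-87.9)] twist -80.7
```

Request:
carry_out(
  moves=[
    {"dx":0.04,"dy":-0.012,"dz":-0.016,"twist":-8},
    {"dx":0.08,"dy":-0.024,"dz":-0.032,"twist":-16},
    {"dx":0.12,"dy":-0.036,"dz":-0.048,"twist":-24},
    {"dx":0.16,"dy":-0.048,"dz":-0.064,"twist":-32},
    {"dx":0.2,"dy":-0.06,"dz":-0.08,"twist":-40},
  ],
  grip=0.05,
)

```text
t: 0.6
eef_pos: [417.8, -429.3, 295.1]
tcp_rot: [-3.141, -0.0, 1.133]
ft_force: [0.7, -1.1, -0.2]
opening: 0.636
```

```bash
python3 -c "
from h import *
go(G+[0,0,220])"
```

```text
t 0.6 pos [ 417.8 -429.3  295.1] rot [-3.141 -0.     1.133] f [ 0.7 -1.1 -0.2] op 0.636 q [-0.91  0.39  1.51 -0.    1.24 -0.47] chest [-305.6 -144.3  213.1]
move mm [np.float64(308.0), np.float64(139.1), np.float64(-6.9)] twist -40.4
```

Request:
carry_out(
  moves=[
    {"dx":0.044,"dy":0.02,"dz":-0.002,"twist":-8},
    {"dx":0.088,"dy":0.04,"dz":-0.004,"twist":-16},
    {"dx":0.132,"dy":0.06,"dz":-0.006,"twist":-24},
    {"dx":0.176,"dy":0.08,"dz":-0.007,"twist":-32},
    {"dx":0.22,"dy":0.1,"dz":-0.007,"twist":-40.4},
  ],
)

```text
t: 1.1
eef_pos: [602.9, -273.4, 301.6]
tcp_rot: [-3.141, -0.0, 1.838]
ft_force: [1.0, -1.1, -0.0]
opening: 0.525
```

```bash
python3 -c "
from h import *
go(G+[0,0,220])"
```

```text
t 1.1 pos [ 602.9 -273.4  301.6] rot [-3.141 -0.     1.838] f [ 1.  -1.1 -0. ] op 0.525 q [-0.53  0.48  1.34 -0.    1.32 -0.79] chest [-85.9 -42.7 219.6]
move mm [np.float64(42.7), np.float64(85.9), np.float64(-0.4)] twist 0.0
```

Request:
carry_out(
  moves=[
    {"dx":0.013,"dy":0.028},
    {"dx":0.026,"dy":0.057},
    {"dx":0.039,"dy":0.086},
    {"dx":0.039,"dy":0.086},
  ],
)

```text
schema error: expected keys dx, dy, dz, twist
```

```bash
python3 - <<'E'
from h import *
go(chest(0,-4,-19))
P=[]
for n in ('scene','top'):
    p,d=read_camera(n);np.savez(f'pics/{n}1.npz',p=p,d=d)
    P.append(cv2.resize(p,(400,300)))
    X=cloud(d.astype(float),camera_info(n));L=(X-G)@F.T
    m=(d>0)&(L[...,0]>-150)&(L[...,0]<60)&(L[...,1]>30)&(L[...,1]<160)&(X[...,2]>355)
    print(n,m.sum(),'z above chest',np.percentile(X[m][:,2],[0,1,50]) if m.any() else '')
p,d=read_camera('wrist');P+=[cv2.resize(p,(400,300)),np.zeros((300,400,3),np.uint8)]
save(np.vstack([np.hstack(P[:2]),np.hstack(P[2:])]),'m1.png')
E
```

```text
t 1.1 pos [ 602.9 -273.4  301.6] rot [-3.141 -0.     1.838] f [ 1.  -1.1 -0. ] op 0.525 q [-0.53  0.48  1.34 -0.    1.32 -0.79] chest [-85.9 -42.7 219.6]
move mm [np.float64(38.7), np.float64(85.9), np.float64(238.6)] twist 0.0
scene 3308 z above chest [538.26641379 551.73842255 634.88261366]
top 1859 z above chest [543.07185609 551.80301021 634.0362544 ]
```

View pics/m1.png

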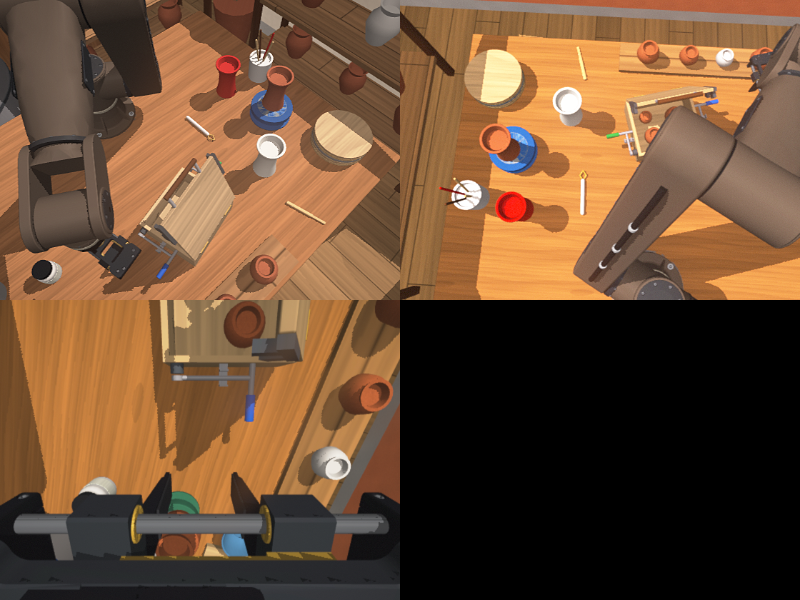

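The move was refused because each row needs every key. The montage still shows the hand at (115,255) in the scene panel, short of the blue grip at (163,270). The forearm will run over the chest, so I'll measure its underside before going low.

```bash
python3 - <<'E'
from h import *
s=state();q1=s['joints'][0];r=np.array([np.cos(q1),np.sin(q1),0]);l=np.array([-np.sin(q1),np.cos(q1),0])
A=[]
for n in ('scene','top'):
    z=np.load(f'pics/{n}1.npz');d=z['d'];X=cloud(d.astype(float),camera_info(n));k=X[(d>0)&(X[...,2]>360)];A.append(k)
A=np.vstack(A)-s['eef_pos'];R,Lt,Z=A@r,A@l,A[:,2]
for r0 in range(-200,140,20):
    m=(R>r0)&(R<r0+20)&(abs(Lt)<250)
    if m.sum()>20: print('rad',r0,'lat',np.percentile(Lt[m],[1,99]).round(),'z',np.percentile(Z[m],[0.5,5,50,99]).round(),m.sum())
print('per height')
for z0 in range(60,420,20):
    m=(Z>z0)&(Z<z0+20)&(R>-110)&(R<140)&(abs(Lt)<250)
    if m.sum()>10: print('z',z0,'rad',np.percentile(R[m],[1,99]).round(),'lat',np.percentile(Lt[m],[1,99]).round(),m.sum())
E
```

```text
rad -200 lat [-55.  62.] z [329. 350. 383. 392.] 2400
rad -180 lat [-53.  60.] z [320. 342. 374. 384.] 2317
rad -160 lat [-50.  57.] z [313. 331. 366. 376.] 2211
rad -140 lat [-48.  64.] z [276. 302. 354. 367.] 2285
rad -120 lat [-58.  64.] z [264. 294. 345. 360.] 2433
rad -100 lat [-59.  64.] z [253. 263. 336. 348.] 3252
rad -80 lat [-60.  64.] z [247. 259. 333. 340.] 2232
rad -60 lat [-60.  64.] z [243. 259. 325. 335.] 1397
rad -40 lat [-61.  69.] z [238. 275. 309. 331.] 1947
rad -20 lat [-60.  70.] z [ 91. 258. 315. 327.] 2353
rad 0 lat [-60.  70.] z [ 90. 102. 315. 322.] 3145
rad 20 lat [-60.  84.] z [ 89. 102. 299. 316.] 4491
rad 40 lat [-60.  82.] z [ 90. 103. 273. 299.] 2528
rad 60 lat [22. 67.] z [ 80. 112. 121. 124.] 466
rad 80 lat [31. 51.] z [103. 106. 121. 124.] 69
per height
z 80 rad [-21.  63.] lat [-26.  85.] 383
z 100 rad [-1. 85.] lat [-2. 88.] 1185
z 120 rad [ 4. 83.] lat [-5. 83.] 1585
z 180 rad [25. 39.] lat [-13.  28.] 144
z 200 rad [30. 42.] lat [-21.  27.] 135
z 220 rad [-35.  43.] lat [-24.  64.] 300
z 240 rad [-100.   44.] lat [-46.  70.] 515
z 260 rad [-106.   49.] lat [-58.  70.] 1542
z 280 rad [-101.   48.] lat [-59.  70.] 3006
z 300 rad [-93.  38.] lat [-60.  66.] 7261
z 320 rad [-108.    7.] lat [-61.  64.] 5465
z 340 rad [-110.  -80.] lat [-58.  59.] 1798
z 360 rad [-108. -103.] lat [-11.  15.] 16
```

Request:
carry_out(
  moves=[
    {"dx":0.011,"dy":0.029,"dz":0.0,"twist":0},
    {"dx":0.021,"dy":0.058,"dz":0.0,"twist":0},
    {"dx":0.031,"dy":0.086,"dz":0.04,"twist":0},
    {"dx":0.031,"dy":0.086,"dz":0.08,"twist":0},
    {"dx":0.031,"dy":0.086,"dz":0.12,"twist":0},
  ],
)

```text
t: 1.75
eef_pos: [676.2, -223.1, 179.9]
tcp_rot: [-3.141, 0.0, 1.831]
ft_force: [0.3, -0.0, -0.3]
opening: 0.528
```

```bash
python3 - <<'E'
from h import *
go(chest(0,-12,-6))
P=[]
s=state();p0=s['eef_pos'];q1=s['joints'][0];r=np.array([np.cos(q1),np.sin(q1),0]);l=np.array([-np.sin(q1),np.cos(q1),0])
for n in ('scene','top'):
    p,d=read_camera(n);np.savez(f'pics/{n}2.npz',p=p,d=d);P.append(p)
    X=cloud(d.astype(float),camera_info(n));A=X-p0;L=(X-G)@F.T
    R,Lt,Z=A@r,A@l,A[...,2]
    for r0 in range(-120,40,20):
        m=(d>0)&(R>r0)&(R<r0+20)&(abs(Lt)<75)&(Z>212)
        if m.sum()>5: print(n,r0,'zmin',np.percentile(Z[m],[0,1,5]).round(),'lat at low',Lt[m][Z[m]<Z[m].min()+15].mean().round())
    h=cv2.cvtColor(p,cv2.COLOR_RGB2HSV)
    m=(d>0)&(X[...,2]<312)&(X[...,2]>290)&(L[...,1]>55)&(L[...,1]<120)&(L[...,0]>-60)&(L[...,0]<20)
    if m.any(): print('lidtop',L[m].min(0).round(),L[m].max(0).round(),X[m][:,2].max())
    b=(h[...,0]>100)&(h[...,0]<130)&(h[...,1]>110)&(d>0)&(abs(L[...,0])<40)&(abs(L[...,1])<45)&(X[...,2]<110)
    print('blue',b.sum(),L[b].mean(0).round(1))
p=P[0];save(cv2.resize(p[180:420,80:360],None,fx=2.4,fy=2.4),'s2.png')
E
```

```text
t 1.75 pos [ 676.2 -223.1  179.9] rot [-3.141  0.     1.831] f [ 0.3 -0.  -0.3] op 0.528 q [-0.41  0.65  1.36 -0.    1.14 -0.67] chest [ -1.9 -13.6  97.9]
move mm [np.float64(1.6), np.float64(1.9), np.float64(103.9)] twist -0.4
scene -120 zmin [278. 315. 347.] lat at low 61.0
scene -100 zmin [265. 276. 340.] lat at low -18.0
scene -80 zmin [253. 266. 291.] lat at low -31.0
scene -60 zmin [252. 257. 275.] lat at low -18.0
scene -40 zmin [270. 289. 294.] lat at low 65.0
scene -20 zmin [254. 290. 309.] lat at low 66.0
scene 0 zmin [256. 288. 308.] lat at low 66.0
scene 20 zmin [212. 227. 275.] lat at low 6.0
lidtop [-30.  72. 208.] [-11. 119. 224.] 306.077230404266
blue 0 [nan nan nan]
top -120 zmin [269. 281. 308.] lat at low 59.0
top -100 zmin [258. 274. 311.] lat at low 59.0
top -80 zmin [248. 258. 286.] lat at low 59.0
top -60 zmin [237. 243. 260.] lat at low 59.0
top -40 zmin [229. 244. 269.] lat at low 60.0
top -20 zmin [230. 252. 290.] lat at low 63.0
top 0 zmin [251. 261. 293.] lat at low 65.0
top 20 zmin [251. 267. 286.] lat at low 64.0
lidtop [-31.  62. 208.] [-14. 120. 225.] 307.40451716743235
blue 8 [  2.2 -18.6   7.6]<stdin>:16: RuntimeWarning: Mean of empty slice.
  ret = um.true_divide(
```

View pics/s2.png

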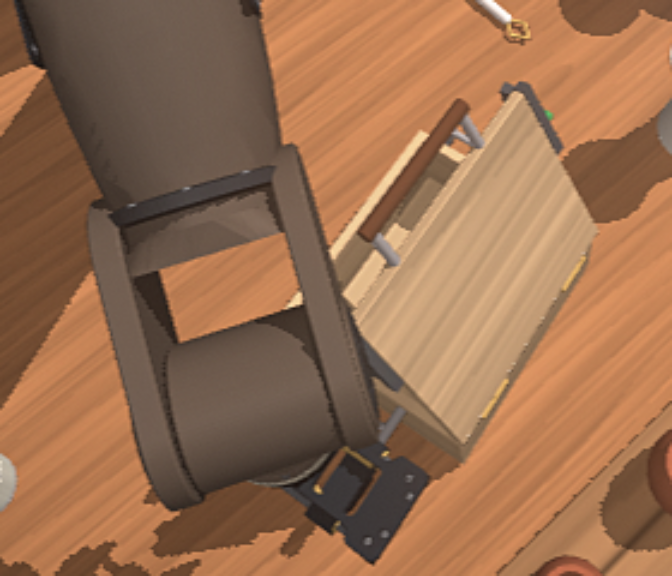

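The fork's lower edge passes above the lid corner, at (355,310) in the crop, with a computed gap of about 6 mm at TCP z = 76. I'll go down with only the fingertips past the sleeve's centre.

Request:
carry_out(
  moves=[
    {"dx":0.002,"dy":0.002,"dz":0.03,"twist":-0.4},
    {"dx":0.002,"dy":0.002,"dz":0.058,"twist":-0.4},
    {"dx":0.002,"dy":0.002,"dz":0.08,"twist":-0.4},
    {"dx":0.002,"dy":0.002,"dz":0.096,"twist":-0.4},
    {"dx":0.002,"dy":0.002,"dz":0.104,"twist":-0.4},
  ],
)

```text
t: 2.35
eef_pos: [678.0, -221.2, 77.8]
tcp_rot: [3.142, 0.0, 1.838]
ft_force: [1.1, -0.0, -0.1]
opening: 0.527
```

Request:
carry_out(
  moves=[
    {"dx":0,"dy":0,"dz":0,"twist":0},
    {"dx":0,"dy":0,"dz":0,"twist":0},
  ],
)

```text
t: 2.55
eef_pos: [678.6, -220.8, 79.0]
tcp_rot: [3.14, 0.001, 1.839]
ft_force: [-0.5, 0.1, 0.2]
opening: 0.526
```

```bash
python3 - <<'E'
from h import *
go(chest(0,-12,-6))
for n in ('scene','top'):
    p,d=read_camera(n);X=cloud(d.astype(float),camera_info(n));L=(X-G)@F.T
    m=(d>0)&(X[...,2]>275)&(X[...,2]<310)&(L[...,1]>90)&(L[...,1]<310)&(L[...,0]>-60)&(L[...,0]<20)
    print(n,'lid top med x,z',np.median(L[m],0).round(1))
    z=np.load(f'pics/{n}0.npz');X=cloud(z['d'].astype(float),camera_info(n));L=(X-G)@F.T
    m=(z['d']>0)&(X[...,2]>275)&(X[...,2]<310)&(L[...,1]>90)&(L[...,1]<310)&(L[...,0]>-60)&(L[...,0]<20)
    print(n,'was',np.median(L[m],0).round(1))
    np.savez(f'pics/{n}3.npz',p=p,d=d)
print(state()['tau'].round(1))
E
```

```text
t 2.55 pos [ 678.6 -220.8   79. ] rot [3.140e+00 1.000e-03 1.839e+00] f [-0.5  0.1  0.2] op 0.526 q [-0.41  0.75  1.44 -0.    0.95 -0.67] chest [  1. -12.  -3.]
move mm [np.float64(0.0), np.float64(-1.0), np.float64(3.0)] twist 0.0
scene lid top med x,z [-15.4 191.3 213.5]
scene was [-15.6 190.7 213.7]
top lid top med x,z [-24.  285.6 219.1]
top was [-21.9 221.5 219. ]
[ -0.1 -74.  -23.    0.    0.1   0. ]
```

Request:
carry_out(
  moves=[
    {"dx":0,"dy":-0.001,"dz":0.003,"twist":0},
    {"dx":0,"dy":-0.001,"dz":0.003,"twist":0},
  ],
)

```text
t: 2.85
eef_pos: [677.0, -220.6, 74.7]
tcp_rot: [3.142, 0.0, 1.839]
ft_force: [0.3, -0.2, 0.2]
opening: 0.524
```

Request:
carry_out(
  moves=[
    {"dx":0,"dy":0,"dz":0,"twist":0},
    {"dx":0,"dy":0,"dz":0,"twist":0},
    {"dx":0,"dy":0,"dz":0,"twist":0},
    {"dx":0,"dy":0,"dz":0,"twist":0},
    {"dx":0,"dy":0,"dz":0,"twist":0},
  ],
  grip=0.0,
)

```text
t: 3.35
eef_pos: [678.3, -220.6, 74.9]
tcp_rot: [3.139, 0.001, 1.839]
ft_force: [16.9, 6.4, -0.8]
opening: 0.164
```

```bash
python3 -c "
from h import *
go(chest(0,-12,-6));print(state()['opening']*95.1, state()['tau'])"
```

```text
t 3.35 pos [ 678.3 -220.6   74.9] rot [3.139e+00 1.000e-03 1.839e+00] f [16.9  6.4 -0.8] op 0.164 q [-0.41  0.76  1.44  0.    0.94 -0.68] chest [  0.7 -11.7  -7.1]
move mm [np.float64(-0.3), np.float64(-0.7), np.float64(-1.1)] twist 0.1
15.600653083793443 [-6.71885267e+00 -7.48555183e+01 -1.55852723e+01 -2.48570055e+00
  4.25532237e+00 -6.39424572e-03]
```

Gripped at 15.6 mm opening, matching the 16 mm sleeve. The side load of +18 N along chest x means the sleeve lies slightly farther out, so I relax towards it first.

Request:
carry_out(
  moves=[
    {"dx":0,"dy":0.001,"dz":0,"twist":0},
    {"dx":0,"dy":0.002,"dz":0,"twist":0},
    {"dx":0,"dy":0.002,"dz":0,"twist":0},
  ],
)

```text
t: 3.65
eef_pos: [678.5, -220.2, 74.6]
tcp_rot: [-3.14, -0.0, 1.839]
ft_force: [-3.9, -1.2, 2.6]
opening: 0.16
```

Request:
carry_out(
  moves=[
    {"dx":0,"dy":-0.0009,"dz":-0.015,"twist":0},
    {"dx":0,"dy":-0.0036,"dz":-0.0297,"twist":0},
    {"dx":0,"dy":-0.008,"dz":-0.044,"twist":0},
    {"dx":0,"dy":-0.0141,"dz":-0.0577,"twist":0},
    {"dx":0,"dy":-0.0218,"dz":-0.0706,"twist":0},
  ],
)

```text
t: 4.15
eef_pos: [658.6, -225.8, 147.5]
tcp_rot: [3.138, 0.001, 1.839]
ft_force: [5.7, 0.8, 0.0]
opening: 0.16
```

```bash
python3 -c "
from h import *
go(chest(125*(np.cos(1.2)-1)+1.5,-12,-7.5+125*np.sin(1.2)))"
```

```text
t 4.15 pos [ 658.6 -225.8  147.5] rot [3.138e+00 1.000e-03 1.839e+00] f [5.7 0.8 0. ] op 0.16 q [-0.43  0.66  1.44  0.    1.04 -0.69] chest [-19.6 -11.5  65.5]
move mm [np.float64(-0.4), np.float64(-58.6), np.float64(-43.5)] twist 0.1
```

Request:
carry_out(
  moves=[
    {"dx":0,"dy":-0.0092,"dz":-0.0118,"twist":0},
    {"dx":0,"dy":-0.0198,"dz":-0.0225,"twist":0},
    {"dx":0,"dy":-0.0315,"dz":-0.0318,"twist":0},
    {"dx":0,"dy":-0.0443,"dz":-0.0396,"twist":0},
    {"dx":0,"dy":-0.0567,"dz":-0.0454,"twist":0},
  ],
)

```text
t: 4.65
eef_pos: [607.0, -240.6, 196.7]
tcp_rot: [3.129, 0.006, 1.839]
ft_force: [12.9, 8.9, 25.4]
opening: 0.157
```

Request:
carry_out(
  moves=[
    {"dx":0,"dy":0,"dz":0,"twist":0},
    {"dx":0,"dy":0,"dz":0,"twist":0},
  ],
)

```text
t: 4.85
eef_pos: [606.6, -240.8, 197.0]
tcp_rot: [3.13, 0.006, 1.839]
ft_force: [10.1, 8.7, 25.4]
opening: 0.15
```

```bash
python3 - <<'E'
from h import *
go(chest(125*(np.cos(1.19)-1)+1.5,-12,-7.5+125*np.sin(1.19)))
p,d=read_camera('scene');np.savez('pics/scene4.npz',p=p,d=d);save(cv2.resize(p[160:420,80:360],None,fx=2.3,fy=2.3),'s4.png')
E
```

```text
t 4.85 pos [ 606.6 -240.8  197. ] rot [3.13  0.006 1.839] f [10.1  8.7 25.4] op 0.15 q [-0.48  0.54  1.52  0.    1.07 -0.75] chest [-73.7 -12.2 115. ]
move mm [np.float64(0.2), np.float64(-3.3), np.float64(6.5)] twist 0.0
```

View pics/s4.png

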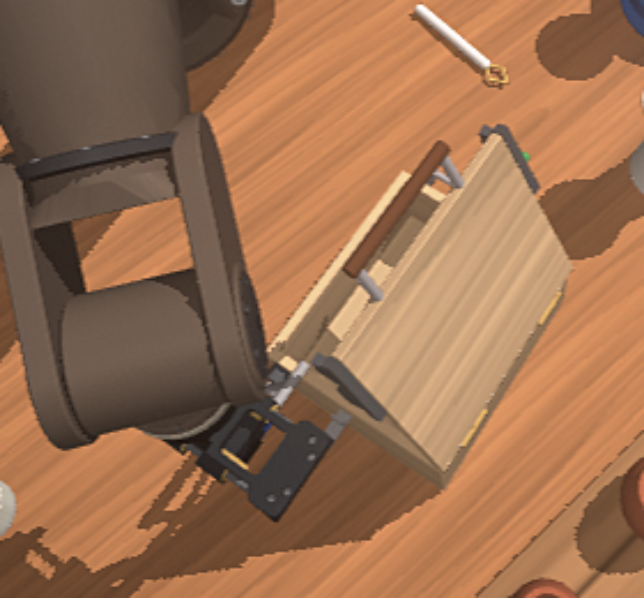

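The hand's load is now radial (+10, +25 N). My arc ran a few mm low, so the sleeve crept to the fingertips. The rod angle is about 1.16, so I nudge it a little further and then release.

Request:
carry_out(
  moves=[
    {"dx":0,"dy":-0.002,"dz":-0.0015,"twist":0},
    {"dx":0,"dy":-0.004,"dz":-0.003,"twist":0},
    {"dx":0,"dy":-0.004,"dz":-0.003,"twist":0},
  ],
)

```text
t: 5.2
eef_pos: [602.4, -241.8, 199.2]
tcp_rot: [3.131, 0.006, 1.839]
ft_force: [7.8, 6.2, 23.1]
opening: 0.149
```

Request:
carry_out(
  moves=[
    {"dx":0,"dy":0,"dz":0,"twist":0},
    {"dx":0,"dy":0,"dz":0,"twist":0},
    {"dx":0,"dy":0,"dz":0,"twist":0},
  ],
  grip=0.05,
)

```text
t: 5.5
eef_pos: [599.0, -242.0, 194.2]
tcp_rot: [-3.141, 0.0, 1.839]
ft_force: [-0.1, 0.1, -0.4]
opening: 0.344
```

Request:
carry_out(
  moves=[
    {"dx":0,"dy":0,"dz":-0.04,"twist":0},
    {"dx":0,"dy":0,"dz":-0.08,"twist":0},
    {"dx":0,"dy":0,"dz":-0.12,"twist":0},
    {"dx":0,"dy":0,"dz":-0.16,"twist":0},
    {"dx":0,"dy":0,"dz":-0.2,"twist":0},
  ],
)

```text
t: 6.0
eef_pos: [598.8, -241.9, 395.3]
tcp_rot: [-3.141, -0.0, 1.839]
ft_force: [-0.5, -0.4, -0.0]
opening: 0.529
```

```bash
cat >> h.py <<'E'
def blue(n,p,d):
    X=cloud(d.astype(float),camera_info(n));L=(X-G)@F.T
    h=cv2.cvtColor(p,cv2.COLOR_RGB2HSV)
    b=(h[...,0]>100)&(h[...,0]<130)&(h[...,1]>110)&(d>0)&(L[...,0]>-130)&(L[...,0]<40)&(abs(L[...,1])<60)&(X[...,2]>60)&(X[...,2]<240)
    if b.sum()<8: print(n,'blue too few',b.sum());return
    print(n,'blue',b.sum(),'med',np.median(L[b],0).round(1),'min',np.percentile(L[b],3,0).round(1),'max',np.percentile(L[b],97,0).round(1))
def bar(n,p,d):
    X=cloud(d.astype(float),camera_info(n));L=(X-G)@F.T
    h=cv2.cvtColor(p,cv2.COLOR_RGB2HSV)
    b=(d>0)&(h[...,2]<140)&(h[...,1]>110)&(L[...,0]>-230)&(L[...,0]<0)&(L[...,1]>110)&(L[...,1]<275)&(X[...,2]>200)&(X[...,2]<356)
    if b.sum()<8: print(n,'bar too few');return
    print(n,'bar',b.sum(),'med',np.median(L[b],0).round(1),'min',np.percentile(L[b],2,0).round(1),'max',np.percentile(L[b],98,0).round(1))
def look(tag):
    for n in ('scene','top'):
        p,d=read_camera(n);np.savez(f'pics/{n}{tag}.npz',p=p,d=d);blue(n,p,d);bar(n,p,d)
E
python3 - <<'E'
from h import *
look('5');go(chest(-45,192,350))
for n in('scene','top'):
    z=np.load(f'pics/{n}0.npz');blue(n,z['p'],z['d'])
E
```

```text
scene blue 177 med [-76.2  -1.5 122.8] min [-84.1 -22.  117.6] max [-70.8  20.3 126.2]
scene bar 502 med [-42.1 187.4 266.3] min [-49.7 126.2 260.5] max [-36.9 256.4 269.4]
top blue 100 med [-80.3   0.9 122.8] min [-85.6 -19.2 117.7] max [-73.4  20.9 126. ]
top bar 125 med [-50.7 199.5 264. ] min [-52.4 132.  257.6] max [-47.1 259.1 268.5]
t 6.1 pos [ 599.9 -242.4  399.3] rot [3.136 0.006 1.839] f [ 0.2 -0.2 -0.3] op 0.531 q [-0.49  0.41  1.21 -0.    1.51 -0.75] chest [-80.7 -12.1 317.3]
move mm [np.float64(204.0), np.float64(35.9), np.float64(-32.7)] twist 0.1
scene blue 148 med [ 2.1 -1.6  6.4] min [ -4.8 -22.1   1.5] max [ 8.  20.2 10. ]
top blue 72 med [-0.6  0.7  6.6] min [ -6.2 -18.3   1.9] max [ 5.9 19.6 11.2]
```

The blue grip moved (−79, +116) mm in the chest frame, so the rod is at about 1.19 rad. The lid has not moved. On to the bar.

Request:
carry_out(
  moves=[
    {"dx":0.045,"dy":0.009,"dz":0,"twist":0},
    {"dx":0.09,"dy":0.018,"dz":0,"twist":0},
    {"dx":0.135,"dy":0.027,"dz":0,"twist":0},
    {"dx":0.175,"dy":0.036,"dz":0,"twist":0},
    {"dx":0.204,"dy":0.036,"dz":0,"twist":0},
  ],
)

```text
t: 6.6
eef_pos: [579.5, -33.4, 392.9]
tcp_rot: [-3.14, -0.001, 1.84]
ft_force: [0.8, 0.3, -0.1]
opening: 0.525
```

Request:
carry_out(
  moves=[
    {"dx":0,"dy":0,"dz":0,"twist":0},
    {"dx":0,"dy":0,"dz":0,"twist":0},
  ],
)

```text
t: 6.8
eef_pos: [579.9, -35.6, 393.3]
tcp_rot: [-3.141, 0.0, 1.84]
ft_force: [0.6, 0.9, 0.0]
opening: 0.526
```

```bash
python3 -c "
from h import *
go(chest(-44.5,192,248))
p,d=read_camera('wrist');save(p,'w6.png')"
```

```text
t 6.8 pos [579.9 -35.6 393.3] rot [-3.141  0.     1.84 ] f [0.6 0.9 0. ] op 0.526 q [-0.17  0.3   1.39 -0.    1.45 -0.44] chest [-45.4 192.7 311.3]
move mm [np.float64(-0.7), np.float64(0.9), np.float64(63.3)] twist 0.1
```

View pics/w6.png

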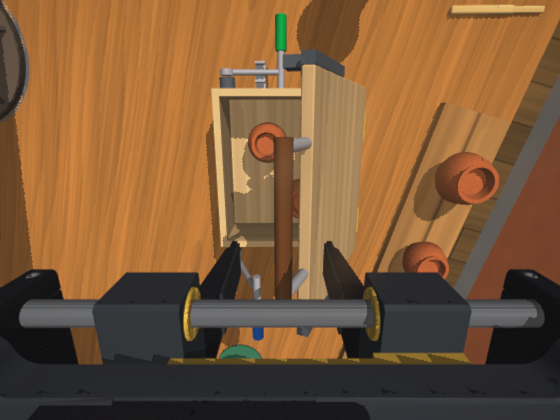

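The wrist view shows the bar at x = 285, centred between the fingers (235 and 330). The green rod is still in its clip and the blue grip is up at (257,325). I go down and close.

Request:
carry_out(
  moves=[
    {"dx":0,"dy":0.001,"dz":0.02,"twist":0},
    {"dx":0,"dy":0.001,"dz":0.04,"twist":0},
    {"dx":0,"dy":0.001,"dz":0.054,"twist":0},
    {"dx":0,"dy":0.001,"dz":0.063,"twist":0},
    {"dx":0,"dy":0.001,"dz":0.063,"twist":0},
  ],
)

```text
t: 7.35
eef_pos: [580.9, -36.4, 329.4]
tcp_rot: [-3.14, -0.001, 1.838]
ft_force: [0.4, -0.2, 1.1]
opening: 0.523
```

Request:
carry_out(
  moves=[
    {"dx":0,"dy":0,"dz":0,"twist":0},
    {"dx":0,"dy":0,"dz":0,"twist":0},
    {"dx":0,"dy":0,"dz":0,"twist":0},
    {"dx":0,"dy":0,"dz":0,"twist":0},
    {"dx":0,"dy":0,"dz":0,"twist":0},
  ],
  grip=0.0,
)

```text
t: 7.85
eef_pos: [581.2, -35.4, 330.9]
tcp_rot: [3.141, 0.0, 1.839]
ft_force: [-0.1, -0.3, 0.8]
opening: 0.161
```

```bash
python3 -c "
from h import *
go(chest(-44.5,192,248));look('7')"
```

```text
t 7.85 pos [581.2 -35.4 330.9] rot [3.141 0.    1.839] f [-0.1 -0.3  0.8] op 0.161 q [-0.17  0.33  1.5  -0.    1.31 -0.44] chest [-44.1 192.6 248.9]
move mm [np.float64(-0.6), np.float64(-0.4), np.float64(0.9)] twist 0.1
scene blue 167 med [-76.6  -1.7 122.5] min [-83.7 -22.1 118.6] max [-70.7  19.9 125.9]
scene bar 214 med [-42.  149.9 266.2] min [-50.1 126.  258.6] max [-36.4 176.9 269.6]
top blue 21 med [-80.6 -17.1 121.8] min [-85.7 -21.3 119.2] max [-73.8 -11.9 125.3]
top bar 28 med [-50.9 245.8 264.4] min [-52.6 229.5 238.8] max [-39.6 259.7 269.2]
```

Bar gripped, with no side load. I lower along the 260 mm circle from about 1.14 rad, at under 0.5 rad/s.

Request:
carry_out(
  moves=[
    {"dx":0,"dy":-0.0116,"dz":0.0057,"twist":0},
    {"dx":0,"dy":-0.0208,"dz":0.0107,"twist":0},
    {"dx":0,"dy":-0.0319,"dz":0.0174,"twist":0},
    {"dx":0,"dy":-0.0405,"dz":0.0232,"twist":0},
    {"dx":0,"dy":-0.0489,"dz":0.0293,"twist":0},
  ],
)

```text
t: 8.45
eef_pos: [533.4, -48.3, 301.0]
tcp_rot: [3.141, -0.0, 1.839]
ft_force: [0.9, 2.4, 0.3]
opening: 0.141
```

```bash
python3 -c "
from h import *
go(chest(-44.1-101.5,192.6,248.9-83));look('8')"
```

```text
t 8.45 pos [533.4 -48.3 301. ] rot [ 3.141 -0.     1.839] f [0.9 2.4 0.3] op 0.141 q [-0.21  0.28  1.66  0.    1.2  -0.48] chest [-93.6 192.7 219. ]
move mm [np.float64(-0.0), np.float64(-52.0), np.float64(53.1)] twist 0.1
scene blue 174 med [-76.2  -1.9 122.7] min [-84.1 -22.3 118.4] max [-70.7  19.6 125.7]
scene bar 215 med [-90.4 152.6 236. ] min [-98.9 125.8 228.6] max [-78.3 236.  245.8]
top blue too few 0
top bar 33 med [-101.4  244.5  233.7] min [-103.3  226.   227.9] max [-91.5 259.3 237.6]
```

Request:
carry_out(
  moves=[
    {"dx":0,"dy":-0.0102,"dz":0.0081,"twist":0},
    {"dx":0,"dy":-0.018,"dz":0.015,"twist":0},
    {"dx":0,"dy":-0.0255,"dz":0.0222,"twist":0},
    {"dx":0,"dy":-0.0327,"dz":0.0297,"twist":0},
    {"dx":0,"dy":-0.0397,"dz":0.0374,"twist":0},
  ],
)

```text
t: 9.05
eef_pos: [495.3, -58.9, 263.3]
tcp_rot: [3.141, -0.0, 1.839]
ft_force: [2.0, 4.7, -2.1]
opening: 0.137
```

```bash
python3 - <<'E'
from h import *
go(chest(-44.1-101.5,192.6,248.9-83));look('9')
p=np.load('pics/scene9.npz')['p'];save(cv2.resize(p[200:400,120:340],None,fx=2.7,fy=2.7),'s9.png')
E
```

```text
t 9.05 pos [495.3 -58.9 263.3] rot [ 3.141 -0.     1.839] f [ 2.   4.7 -2.1] op 0.137 q [-0.25  0.26  1.79  0.    1.09 -0.52] chest [-133.1  192.5  181.3]
move mm [np.float64(0.1), np.float64(-12.5), np.float64(15.4)] twist 0.1
scene blue 176 med [-76.5  -1.2 122.7] min [-84.3 -22.  117.6] max [-70.5  20.1 126.2]
scene bar 266 med [-129.   158.2  199. ] min [-206.8  126.   188.9] max [-99.9 242.4 272.5]
top blue too few 0
top bar 33 med [-140.1  239.   196.1] min [-142.   222.3  187.8] max [-56.1 259.  270. ]
```

View pics/s9.png

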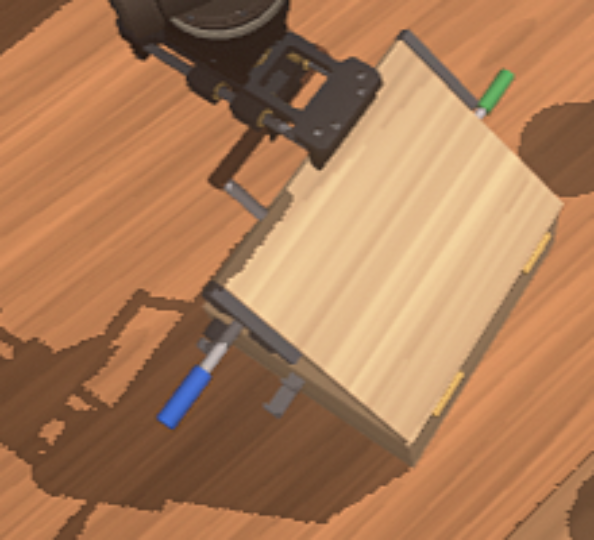

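The lid is at about 0.71. The pin arm at (225,340) sits under the prong piece, the blue grip has not moved and the green rod is in place. I continue slowly, watching the force.

Request:
carry_out(
  moves=[
    {"dx":0,"dy":-0.0033,"dz":0.004,"twist":0},
    {"dx":0,"dy":-0.0066,"dz":0.008,"twist":0},
    {"dx":0,"dy":-0.009,"dz":0.0111,"twist":0},
    {"dx":0,"dy":-0.0113,"dz":0.0142,"twist":0},
    {"dx":0,"dy":-0.0113,"dz":0.0142,"twist":0},
  ],
)

```text
t: 9.65
eef_pos: [484.4, -62.0, 249.3]
tcp_rot: [-3.141, -0.0, 1.839]
ft_force: [-1.3, 4.2, -3.2]
opening: 0.139
```

```bash
python3 -c "
from h import *
go(chest(-44.1-101.5,192.6,248.9-83));look('10')"
```

```text
t 9.65 pos [484.4 -62.  249.3] rot [-3.141 -0.     1.839] f [-1.3  4.2 -3.2] op 0.139 q [-0.26  0.26  1.84 -0.    1.05 -0.53] chest [-144.4  192.5  167.3]
move mm [np.float64(0.2), np.float64(-1.2), np.float64(1.4)] twist 0.1
scene blue 178 med [-76.5  -1.1 123. ] min [-84.4 -22.  118.1] max [-70.8  20.  126.8]
scene bar 349 med [-139.7  161.   185.5] min [-220.8  126.1  175.2] max [-56.5 241.7 271.7]
top blue too few 0
top bar 41 med [-146.3  229.5  185.9] min [-151.8  223.4  177.7] max [-60.3 259.  273. ]
```

Not on the pin yet, since the hand still carries the lid's weight (about 3 N). Small steps further.

Request:
carry_out(
  moves=[
    {"dx":0,"dy":-0.0008,"dz":0.001,"twist":0},
    {"dx":0,"dy":-0.0016,"dz":0.002,"twist":0},
    {"dx":0,"dy":-0.0024,"dz":0.003,"twist":0},
    {"dx":0,"dy":-0.0024,"dz":0.003,"twist":0},
  ],
)

```text
t: 10.15
eef_pos: [483.5, -62.3, 247.8]
tcp_rot: [3.138, 0.001, 1.839]
ft_force: [1.3, 7.8, 7.7]
opening: 0.138
```

Request:
carry_out(
  moves=[
    {"dx":0,"dy":-0.0008,"dz":0.001,"twist":0},
    {"dx":0,"dy":-0.0016,"dz":0.002,"twist":0},
    {"dx":0,"dy":-0.0016,"dz":0.002,"twist":0},
  ],
)

```text
t: 10.45
eef_pos: [483.2, -62.4, 247.2]
tcp_rot: [3.134, 0.002, 1.839]
ft_force: [3.3, 12.7, 19.0]
opening: 0.142
```

The force turned from −3 to +19 N up while the hand barely moved, so the lid is seated on the pin. I ease off and check with pictures before letting go.

Request:
carry_out(
  moves=[
    {"dx":0,"dy":0.0016,"dz":-0.002,"twist":0},
    {"dx":0,"dy":0.002,"dz":-0.0025,"twist":0},
  ],
)

```text
t: 10.65
eef_pos: [483.7, -62.2, 248.2]
tcp_rot: [3.139, 0.001, 1.839]
ft_force: [0.1, 5.5, 2.0]
opening: 0.14
```

```bash
cat >> h.py <<'E'
def lidangle(p,d):
    X=cloud(d.astype(float),camera_info('scene'));L=(X-G)@F.T
    m=(d>0)&(L[...,0]>-90)&(L[...,0]<50)&(L[...,1]>75)&(L[...,1]<308)&(X[...,2]>105)&(X[...,2]<260)
    A=L[m]
    for _ in range(6):
        c=A.mean(0);vt=np.linalg.svd(A-c,full_matrices=False)[2];r=(A-c)@vt[2];A=A[abs(r)<max(2.5,1.5*r.std())]
    print('lid angle',np.arctan2(abs(vt[2][0]),abs(vt[2][2])).round(3),'ny',vt[2][1].round(3),len(A),r.std().round(2))
E
python3 - <<'E'
from h import *
go(chest(-145.6,192.6,300));look('11')
z=np.load('pics/scene11.npz');p=z['p'];lidangle(p,z['d']);save(cv2.resize(p[260:400,160:320],None,fx=4,fy=4,interpolation=cv2.INTER_CUBIC),'s11.png')
E
```

```text
t 10.65 pos [483.7 -62.2 248.2] rot [3.139e+00 1.000e-03 1.839e+00] f [0.1 5.5 2. ] op 0.14 q [-0.26  0.26  1.84  0.    1.04 -0.53] chest [-145.2  192.4  166.2]
move mm [np.float64(0.2), np.float64(-0.4), np.float64(-133.8)] twist 0.1
scene blue 178 med [-76.6  -1.4 122.8] min [-84.4 -21.9 117.4] max [-70.9  20.  125.9]
scene bar 358 med [-140.2  161.   184.7] min [-222.9  125.7  173.7] max [-57.4 256.1 271.7]
top blue too few 0
top bar 43 med [-150.4  228.8  184.5] min [-153.   222.9  174.3] max [-62.8 258.7 272.7]
lid angle 0.627 ny -0.002 6965 1.23
```

View pics/s11.png

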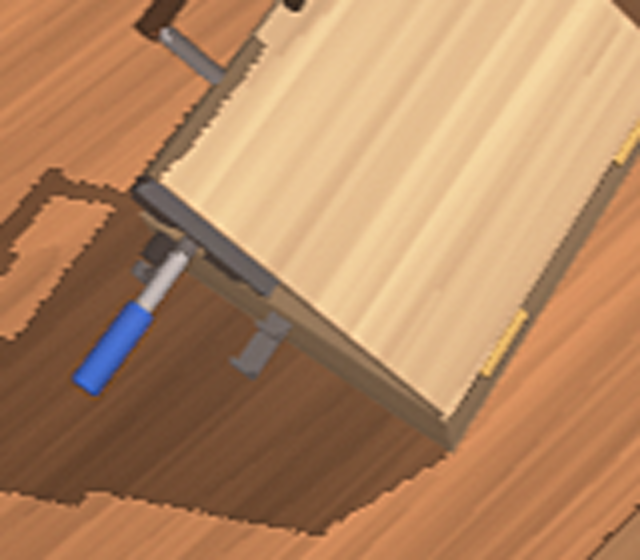

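The lid plane measures 0.627 rad. The pin arm at (180,250) is between the prongs and the grip has not moved. Release and retreat upward.

Request:
carry_out(
  moves=[
    {"dx":0,"dy":0,"dz":0,"twist":0},
    {"dx":0,"dy":0,"dz":0,"twist":0},
    {"dx":0,"dy":0,"dz":0,"twist":0},
    {"dx":0,"dy":0,"dz":0,"twist":0},
  ],
  grip=0.036,
)

```text
t: 11.15
eef_pos: [482.9, -62.7, 247.2]
tcp_rot: [-3.141, 0.0, 1.839]
ft_force: [0.1, 0.0, -0.1]
opening: 0.371
```

Request:
carry_out(
  moves=[
    {"dx":0,"dy":0,"dz":-0.02,"twist":0},
    {"dx":0,"dy":0,"dz":-0.05,"twist":0},
    {"dx":0,"dy":0,"dz":-0.09,"twist":0},
    {"dx":0,"dy":0,"dz":-0.13,"twist":0},
    {"dx":0,"dy":0,"dz":-0.16,"twist":0},
  ],
)

```text
t: 11.65
eef_pos: [482.8, -62.6, 409.7]
tcp_rot: [3.14, 0.001, 1.839]
ft_force: [1.0, 0.4, 0.7]
opening: 0.38
```

Request:
carry_out(
  moves=[
    {"dx":0,"dy":0,"dz":0,"twist":0},
    {"dx":0,"dy":0,"dz":0,"twist":0},
    {"dx":0,"dy":0,"dz":0,"twist":0},
  ],
)

```text
t: 11.95
eef_pos: [482.6, -62.4, 406.0]
tcp_rot: [-3.14, -0.001, 1.839]
ft_force: [0.1, -0.1, -0.3]
opening: 0.381
```

```bash
python3 - <<'E'
from h import *
go(chest(-145.6,192.6,300));look('12')
z=np.load('pics/scene12.npz');p=z['p'];lidangle(p,z['d']);save(cv2.resize(p,None,fx=1.4,fy=1.4),'s12.png')
E
```

```text
t 11.95 pos [482.6 -62.4 406. ] rot [-3.140e+00 -1.000e-03  1.839e+00] f [ 0.1 -0.1 -0.3] op 0.381 q [-0.26  0.14  1.57 -0.    1.43 -0.53] chest [-146.3  192.5  324. ]
move mm [np.float64(0.1), np.float64(0.7), np.float64(24.0)] twist 0.1
scene blue 178 med [-76.4  -1.5 122.5] min [-84.5 -21.9 118.1] max [-70.9  20.  125.8]
scene bar 404 med [-142.6  188.9  182.7] min [-150.4  126.1  150.8] max [-112.9  257.2  186.8]
top blue too few 0
top bar 63 med [-151.4  220.5  180.9] min [-152.9  185.7  175.7] max [-142.7  259.   185.2]
lid angle 0.627 ny 0.003 6955 1.21
```

View pics/s12.png

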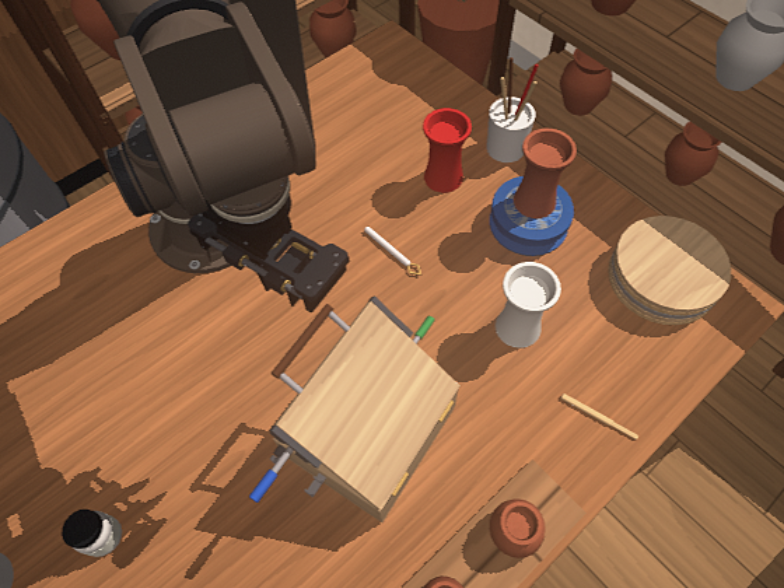

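The lid rests on the rod at 0.627 rad with the hand clear. The green grip (425,328) and the vase on its turntable (540,180) are untouched. Handing in.

```bash
python3 -c "
from h import *
print(job_done())"
```

```text
the job is handed in; nothing more can be done
None
```

I swung the blue prop rod up to about 1.19 rad while the lid was still about 1.13 rad open. Then I lowered the lid by its bar until its slot sat on the rod's pin, let go, and handed the job in at about 12 s of the 42 s allowed.

**Last checks, with the hand clear:**
- **Lid:** it measured 0.627 rad before and after release. The hand read about 0 N once free.
- **Blue grip:** within about 0.5 mm of where I left it.
- **Green rod and vase:** the last picture shows the green rod still in its clip and the vase upright on the blue turntable. I judged both by eye and did not measure them.

**What did not go to plan:**
- **Rod swing:** my arc ran a few mm low, so the sleeve crept to the fingertips with about 25 N of radial load. The rod still ended at its target angle.
- **Refused call:** one move call was refused because its rows lacked some keys, and nothing moved.
- **Top camera:** the arm and lid hid the blue grip from it at the end, so the final rod check rests on the scene camera alone.

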